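# Show the spice jar's code to the scanner

### The job

Check in the spice jar at the scanning station: push the scanner's yellow sprung shutter sideways by its thumb tab until it catches and stays open by itself, and turn the jar in its dish until its bar-code label squarely faces the uncovered scanner window. Keep the jar upright, leave it standing in its dish, and leave the spare jar, the mill and the bowl where they are.

Things in the scene. Friction and masses are not known exactly. Their poses are not given: they have to be found in the camera images.
- dish (a point): Centre of the dish floor on the fixed grey station, 12 mm above the counter. Dish: steel rim 7 mm high, inner radius 30.5, outer 35.5 mm; the jar stands in it with 2.5 mm play. Axes: z up, x level from dish to scanner, y level, square to x. Base plate: 12 mm thick, x -63 to 137, y -122 to 62 mm.
- light_bar (a point): Free end of the light bar over the jar, on its underside 200 mm up, at dish x 11, y 30 mm; same axes. The bar (18 mm wide, 14 thick) runs level from here over the jar to its 16 mm thick post at dish x -36, y -100 mm. It bars a gripper from coming straight down on the jar; one tilted 35 to 40 degrees passes, its hand leaning away from scanner and post (70 to 205 degrees from dish x, towards y).
- window (a point): Centre of the red window in the face of the black scanner block, 73 mm from the dish centre along dish x, 62 mm above the counter; same axes as the dish (x points from jar into scanner). Block: dish x 73 to 128, y -60 to 35 mm, top 100 mm above the counter. An aluminium rail on its top (x 112 to 122 mm, 8 mm high) carries the brass latch pin.
- tab (a point): Centre of the thumb tab of the yellow shutter, on top of the scanner block: 26 mm wide along dish x, 8 mm thick along y, from 103 to 137 mm above the counter; this point is 122 mm up. Moves with the shutter; same axes as the dish. The shutter plate covers the window when closed; push the tab towards minus y to open it.
- shutter (a joint): Travel of the sprung shutter in m: 0 closed over the window, positive opening (towards the dish's minus y), hard stop at 0.036. A spring pushes it closed (3 N closed, about 6.5 N at the stop). Pushed beyond about 0.032 the brass pin behind the tab drops into its notch and holds the shutter open at about 0.031; let go before that, it snaps shut.
- jar_mid (a point): Centre, half-way up, of the spice jar to be turned: ochre upright cylinder 56 mm in diameter, 90 mm tall, white lid, about 0.25 kg, standing loose in the dish. z up along the jar, x points from the jar's axis through the middle of its white bar-code label; a red stripe on the lid points the same way.
- jar_label (a point): Middle of the white label with black bars on the jar's side, 28 mm out from jar_mid along its x. The label is 34 mm wide round the jar and 50 mm tall.
- spare_jar_mid (a point): Bystander: dark red jar with steel lid, 56 mm diameter, 90 mm tall, at half height.
- mill_mid (a point): Bystander: dark wooden pepper mill, 56 mm diameter at the foot, 142 mm tall, at half height.
- bowl_mid (a point): Bystander: steel bowl, 130 mm across, 60 mm high, at half height.
Mind the look-alikes: they are no part of the job. What is shaped like the part that bears jar_mid but purple or turquoise is not meant.

How it is judged:
By the outcome, as a careful person would: the job done as asked, in the order asked, and still so for the second after the job is handed in, with the robot touching nothing.
It also fails if it takes over 69 s, if anything falls off the work surface, if the arm or the gripper's body presses on something with over 40 N, if the wrist force passes 120 N, or if a joint passes its speed limit or range.

### The arm

A 7-joint arm with a two-finger parallel gripper is mounted at the origin on the work surface. World frame = base frame: x ahead of the robot, y to its left, z up, the work surface at z = 0. Lengths are in m, angles in rad, forces in N, time in s.
With the tool pointing down it reaches from about 0.4 to 0.875 m from the base axis. Payload 19.3 kg.
Tool frame: the origin (TCP) lies where the fingers leave the gripper's body, on its centre line; the fingertips stand bot.tip_reach ahead of it and the grasp point (between the pads) lies 54 mm ahead of it (bot.tip_reach is the distance from the TCP to the fingertips, in m); z points along the fingers, y is the line along which they close (so a half turn about z gives the same grasp; the last joint's range is limited). The gripper opens to 85 mm and grips with 20 to 120 N. Pads are 22 mm wide; open, the fingers measure 114 mm over their backs; the gripper's body (76 mm by 85 mm) begins 54 mm behind the grasp point. The pads swing forward as they close: fully open they stand 13 mm farther back than shut.
Start: joints at [1.036, 0.521, -0.036, 1.599, 0.021, 1.021, -0.113], TCP at [0.28, -0.559, 0.304] pointing down, gripper open.
Joint ranges: [-2.91, 2.91], [-0.3, 2.13], [-1.5, 1.42], [0.17, 2.43], [-1.26, 4.41], [0.16, 1.93], [-2.52, 2.52]. Speed limits (rad/s): [1.89, 1.89, 2.39, 2.39, 3.01, 3.01, 3.01].

### API

Orientations are given as [roll, pitch, yaw] about the fixed x, y, z axes, in that order (R = Rz(yaw) Ry(pitch) Rx(roll)).
In Python, from workcell import bot gives the robot as it stands. The module is installed in compiled form; this text tells all that it offers.
- The arm moves only by the shell command python3 -m jog 'ROWS' [FORCE]. ROWS is JSON, a list that holds one entry, the list of rows, each a list of 7 numbers: the shift along the tool's x, y, z in mm, then the turn, a rotation vector about the tool's x, y, z in rad, then the opening, from 0 (shut) to 1 (fully open). In form: [[[tx, ty, tz, wx, wy, wz, fingers], ...]]. A call has 1 to 5 rows; each row shifts and turns the commanded pose from where the row before left it, along the tool's axes as they then stand; what a row does not reach is not made up. A row lasts 1/10 s, in which the tool goes at most 50 mm and 8.59 degrees, less where a joint would pass 70% of its speed; a pose out of reach is approached as far as the arm can. A call is refused whole if a number of a shift passes 50 or a number of a turn 0.15, either way. A call with a gripper value outside its range is refused whole. The fingers move at their own pace and stop on an object; FORCE is the grip in N (left out, the last holds). Time passes only in rows, so rows that do not move let the fingers close. It gives the time, the measured TCP pose, the force, the opening and the grip force at its end, in the units of the state.
- bot.observe(): the state, without advancing time (a new reading comes with each control period).
- bot.grab_frame(name): name is "scene" or "top" or "wrist"; returns a dict with "img" (384x512x3 uint8, red, green, blue), "intrinsics" (3x3 intrinsics, pixels), "R" (3x3) and "t" (3): a world point X has camera coordinates R X + t; the wrist camera has in their place "tool_from_camera" (4x4, takes a point from camera to tool coordinates, whose origin is the TCP and whose axes are the flange's). Camera axes: x right, y down, z forward; pixel columns grow to the right and rows downward; lengths in m; the calibration is good to about 2 mm. The wrist camera is an equidistant fisheye: a pixel r from the principal point sees the ray r / f radians off the axis. A picture is of the moment at which its call begins: read the wrist's pose just before it. There is no depth.
- bot.job_done(): hands the job in; it is judged then, once.
Trained networks look in a picture, given as the dict that the camera call returned (one of the last four; its "shot" number tells which), for a name from the list of things; names that differ only in an ending like _2 or _b are one class to them, and where a whole thing is asked for, a point or a joint stands for the part that bears it (a point fixed in the world has none). Each returns a list of dicts, best first, with "conf" (0 to 1); they miss things now and then, are a little off and sometimes report something else, mostly with a low value. They report only what shows in the picture. A call takes as long as a camera call. They do not tell look-alikes from the thing itself.
- bot.trace(query, picture): "region" (384x512 bool, what is visible of it).
- bot.spot_point(query, picture): "xyz" ([x, y, z] in m, in world coordinates, good to about 4 mm: a listed point, or the origin of a listed thing).
The state is a dict: "clock": time; "qpos": joint angles; "qd": joint speeds; "joint_efforts": joint torques, N m; "position": TCP position; "tool_rot": TCP orientation; "force": force on the tool from outside, world axes, zero at the start; "moment": the same for the moment, N m; "grip_width": finger opening in m; "finger_force": force on a finger pad.
Only numpy, scipy, OpenCV 4.12 (cv2) and the standard library are available. Lean on these libraries where they do the work, as an engineer would, in place of code of your own. Each camera call takes 0.05 s, during which the arm holds its last target. There are 200 camera calls.

## Working session

There is one attempt and no reset: what is moved stays moved. The work goes in short steps, Python scripts to look and compute and a shell command to move; the robot and the scene stay as the last step left them, time stands still between calls to the robot, and variables do not carry over. Pictures are saved under pics/ and viewed, at most 10 in all, crops included, and the job is handed in when it is done.

```bash
mkdir -p pics
python3 - <<'E'
from workcell import bot
import cv2,numpy as np
o=bot.observe(); print(o['clock'],o['position'],o['tool_rot'],bot.tip_reach)
for c in ['scene','top']:
    p=bot.grab_frame(c); cv2.imwrite(f'pics/{c}.png',p['img'][:,:,::-1])
    for n in ['dish','light_bar','window','tab','jar_mid','jar_label','spare_jar_mid','mill_mid','bowl_mid']:
        for r in bot.spot_point(n,p)[:3]:
            X=np.array(r['xyz']);u=p['intrinsics']@(p['R']@X+p['t']);print(c,n,X.round(3),round(r['conf'],2),(u[:2]/u[2]).round())
E
```

```text
0.0 [ 0.27998128 -0.55848896  0.30332251] [-3.14042835e+00  9.27020586e-05  4.64697292e-01] 0.0726
scene dish [ 0.558 -0.021  0.014] 0.93 [244. 219.]
scene light_bar [ 0.527 -0.026  0.2  ] 0.67 [245. 173.]
scene window [0.535 0.043 0.06 ] 0.56 [268. 214.]
scene tab [0.521 0.056 0.119] 0.67 [275. 200.]
scene jar_mid [ 0.587 -0.165  0.044] 0.92 [195. 203.]
scene jar_mid [ 0.442 -0.176  0.047] 0.76 [217. 165.]
scene jar_mid [ 0.555 -0.023  0.054] 0.72 [244. 211.]
scene jar_label [ 0.549 -0.048  0.058] 0.87 [237. 206.]
scene jar_label [ 0.464 -0.159  0.043] 0.78 [218. 172.]
scene jar_label [ 0.408 -0.015  0.05 ] 0.73 [269. 175.]
scene spare_jar_mid [ 0.546 -0.376  0.046] 0.98 [143. 166.]
scene spare_jar_mid [ 0.563 -0.021  0.01 ] 0.74 [244. 221.]
scene spare_jar_mid [0.707 0.338 0.026] 0.27 [346. 323.]
scene mill_mid [0.468 0.35  0.072] 0.73 [385. 237.]
scene mill_mid [0.534 0.04  0.06 ] 0.36 [267. 213.]
scene mill_mid [ 0.559 -0.022  0.058] 0.27 [243. 212.]
scene bowl_mid [0.706 0.341 0.025] 0.92 [347. 323.]
top dish [ 0.56  -0.021  0.017] 0.58 [267. 210.]
top light_bar [ 0.521 -0.023  0.204] 0.55 [268. 214.]
top light_bar [0.537 0.046 0.064] 0.3 [245. 214.]
top window [0.533 0.046 0.06 ] 0.85 [245. 216.]
top window [ 0.544 -0.054  0.057] 0.45 [278. 213.]
top tab [0.52  0.058 0.121] 0.6 [240. 217.]
top jar_mid [ 0.59  -0.164  0.042] 0.89 [313. 200.]
top jar_mid [ 0.442 -0.178  0.048] 0.86 [318. 248.]
top jar_mid [0.386 0.015 0.041] 0.54 [254. 265.]
top jar_label [ 0.585 -0.189  0.045] 0.89 [321. 202.]
top jar_label [ 0.406 -0.01   0.043] 0.85 [262. 258.]
top jar_label [ 0.545 -0.05   0.054] 0.82 [276. 213.]
top spare_jar_mid [ 0.544 -0.377  0.044] 0.88 [383. 216.]
top spare_jar_mid [0.523 0.054 0.12 ] 0.41 [241. 216.]
top mill_mid [0.47  0.351 0.072] 0.93 [143. 234.]
top bowl_mid [0.705 0.336 0.028] 0.65 [156. 162.]
```

Run:
```python
import cv2,numpy as np
a=cv2.imread('pics/scene.png')[130:280,150:350];b=cv2.imread('pics/top.png')[160:290,200:350]
a=cv2.resize(a,(400*1,300),interpolation=3);b=cv2.resize(b,(346,300),interpolation=3)
cv2.imwrite('pics/c1.png',cv2.resize(np.hstack([a,b]),(800,322)))
```

```text
(no output)
```

View pics/c1.png

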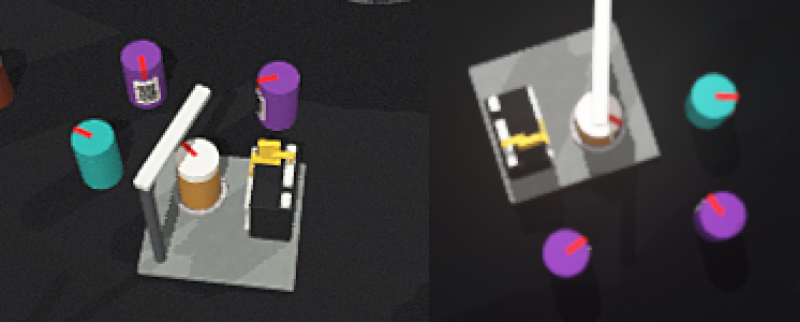

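View pics/scene.png

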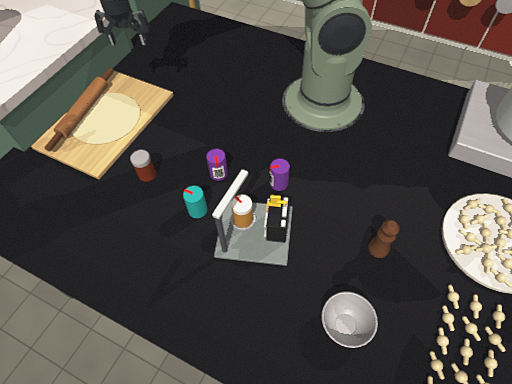

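The jar (ochre, white lid) stands in the dish under the white bar at scene px (243,211) and top px (267,210). The look-alikes are purple at (217,165) and (280,175) and turquoise at (195,203). The dark-red spare is at (143,166), the mill at (383,240) and the bowl at (349,320). The yellow tab on the black scanner is at scene px (275,200). Next I refine the station yaw from the plate outline.

```bash
cat > h.py <<'E'
from workcell import bot
import cv2,numpy as np
from scipy.optimize import minimize
from scipy.spatial.transform import Rotation as Ro
def fit():
    G=[]
    for c in ['scene','top']:
        p=bot.grab_frame(c);g=cv2.GaussianBlur(p['img'],(0,0),1.2).astype(np.float32)
        G.append((p,np.sqrt(sum(cv2.Sobel(g,5,a,b)**2 for a,b in((1,0),(0,1))).max(2))))
    co=np.array([[-63,-122],[137,-122],[137,62],[-63,62],[-63,-122]])/1e3
    s=np.linspace(0,1,80)[:,None]
    L=np.vstack([co[i]*(1-s)+co[i+1]*s for i in range(4)])
    def cost(v):
        c,n=np.cos(v[2]),np.sin(v[2]);X=np.c_[v[0]+c*L[:,0]-n*L[:,1],v[1]+n*L[:,0]+c*L[:,1],np.full(len(L),.012)]
        t=0
        for p,g in G:
            u=(X@p['R'].T+p['t'])@p['intrinsics'].T;u=(u[:,:2]/u[:,2:]).astype(np.float32)
            t-=np.minimum(cv2.remap(g,u[:,:1],u[:,1:],1),150).mean()
        return t
    best=min((minimize(cost,[.558+a,-.021+b,np.radians(y)],method='Nelder-Mead',options=dict(initial_simplex=np.array([.558+a,-.021+b,np.radians(y)])+np.array([[0,0,0],[.004,0,0],[0,.004,0],[0,0,.05]]))) for a in(-.004,.003) for b in(-.004,.003) for y in(106,111,116)),key=lambda r:r.fun)
    return best.x,best.fun
E
python3 - <<'E'
from h import *
v,f=fit();print(v[:2],np.degrees(v[2]),f)
c,n=np.cos(v[2]),np.sin(v[2])
w=lambda x,y:(v[0]+c*x-n*y,v[1]+n*x+c*y)
print(w(.073,0),w(.011,.03))
d=np.array([.5205,.057])-v[:2];print('tab in dish',c*d[0]+n*d[1],-n*d[0]+c*d[1])
E
```

```text
[ 0.55940629 -0.02309515] 108.93684986183989 -282.9595947265625
(np.float64(0.5357159073157564), np.float64(0.0459538597136063)) (np.float64(0.5274602035518295), np.float64(-0.02242627888937026))
tab in dish 0.08838624312534658 0.01080761644194049
```

```bash
python3 -m jog '[[[0,0,0,0,0,0.134,0],[28,-36,0,0,0,0,0],[28,-36,0,0,0,0,0],[28,-36,0,0,0,0,0],[28,-36,0,0,0,0,0]]]' 30; python3 -m jog '[[[28,-36,0,0,0,0,0],[28,-36,0,0,0,0,0],[28,-36,0,0,0,0,0],[28,-36,0,0,0,0,0],[28,-36,0,0,0,0,0]]]'; python3 -m jog '[[[28,-36,0,0,0,0,0],[28,-36,0,0,0,0,0],[28,-36,0,0,0,0,0],[28,-36,0,0,0,0,0],[28,-36,0,0,0,0,0]]]';python3 -m jog '[[[0,0,0,0,0,0,0],[0,0,0,0,0,0,0]]]'
```

```text
clock: 1.6
position: [0.3396, -0.3844, 0.304]
tool_rot: [3.141, -0.0, 0.331]
force: [1.2, 0.2, -0.4]
grip_width: 0.0121
finger_force: 0.0
clock: 2.1
position: [0.4135, -0.1687, 0.3042]
tool_rot: [3.141, -0.001, 0.331]
force: [0.2, 0.0, 0.9]
grip_width: -0.0001
finger_force: 0.0
clock: 2.6
position: [0.4875, 0.0471, 0.3041]
tool_rot: [3.141, -0.0, 0.331]
force: [1.6, -0.3, -0.6]
grip_width: 0.0001
finger_force: 0.0
clock: 2.8
position: [0.4872, 0.046, 0.3038]
tool_rot: [-3.141, 0.0, 0.333]
force: [0.6, -1.1, 1.4]
grip_width: -0.0003
finger_force: 0.0
```

Run:
```python
from h import *
o=bot.observe();p=bot.grab_frame('wrist');cv2.imwrite('pics/w1.png',p['img'][:,:,::-1])
for n in ['tab','jar_label','jar_mid','window','dish']:
    for r in bot.spot_point(n,p)[:3]: print(n,np.round(r['xyz'],4),round(r['conf'],2))
```

```text
tab [0.5208 0.0563 0.1223] 0.69
jar_label [ 0.4127 -0.0122  0.0462] 0.88
jar_label [ 0.464  -0.153   0.0459] 0.68
jar_label [ 0.5846 -0.1881  0.0438] 0.67
jar_mid [ 0.5611 -0.0238  0.0598] 0.79
jar_mid [ 0.583  -0.1602  0.0427] 0.79
jar_mid [ 0.4442 -0.1767  0.0483] 0.79
window [0.5396 0.0433 0.0655] 0.72
dish [0.5203 0.0565 0.124 ] 0.17
```

View pics/w1.png

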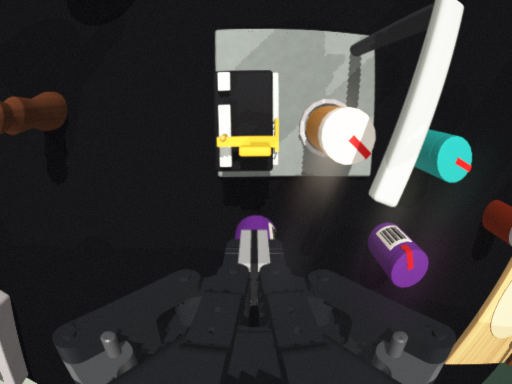

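The wrist view shows the tab at (255,148), dead ahead of the closed fingers (255,235). The jar lid is at (345,135) with its stripe pointing lower right.

```bash
python3 -m jog '[[[0,0,39,0,0,0,0],[0,0,39,0,0,0,0],[0,0,39,0,0,0,0],[0,0,0,0,0,0,0],[10,0,0,0,0,0,0]]]'; python3 -m jog '[[[8,0,0,0,0,0,0],[8,0,0,0,0,0,0],[8,0,0,0,0,0,0],[5,0,0,0,0,0,0],[5,0,0,0,0,0,0]]]'; python3 -m jog '[[[4,0,0,0,0,0,0],[0,0,0,0,0,0,0],[0,0,0,0,0,0,0]]]'
```

```text
clock: 3.6
position: [0.4964, 0.048, 0.1876]
tool_rot: [-3.142, 0.002, 0.33]
force: [-0.2, -0.5, 0.6]
grip_width: 0.0001
finger_force: 0.0
clock: 4.1
position: [0.5292, 0.0597, 0.1883]
tool_rot: [3.141, -0.0, 0.331]
force: [-7.8, -0.6, 6.0]
grip_width: -0.0001
finger_force: 4.2
clock: 4.4
position: [0.5334, 0.0611, 0.1879]
tool_rot: [3.141, -0.002, 0.331]
force: [0.4, 0.1, -1.1]
grip_width: 0.0002
finger_force: 0.0
```

```bash
cat > tab.py <<'E'
from h import *
for c in ['scene','top']:
    p=bot.grab_frame(c)
    for n in ['tab','window']:
        for r in bot.spot_point(n,p)[:2]:
            d=np.array(r['xyz'])-[.5594,-.0231,0];print(c,n,(1e3*np.array([-.3245*d[0]+.9459*d[1],-.9459*d[0]-.3245*d[1],d[2]])).round(),round(r['conf'],2))
    q=p['img'][180:250,220:320] if c=='scene' else p['img'][180:250,200:300]
    cv2.imwrite(f'pics/t_{c}.png',cv2.resize(q,(400,280),interpolation=2)[:,:,::-1])
cv2.imwrite('pics/t%.0f.png'%(bot.observe()['clock']*100),np.hstack([cv2.imread('pics/t_scene.png'),cv2.imread('pics/t_top.png')]));print(bot.observe()['clock'])
E
python3 tab.py; ls pics
```

```text
scene tab [ 87. -21. 121.] 0.65
scene window [72.  0. 64.] 0.63
4.7
c1.png
scene.png
t470.png
t_scene.png
t_top.png
top.png
w1.png
```

```bash
python3 -m jog '[[[4,0,0,0,0,0,0],[0,0,0,0,0,0,0],[-10,0,0,0,0,0,0],[-20,0,0,0,0,0,0],[-20,0,0,0,0,0,0]]]';python3 -m jog '[[[0,0,-20,0,0,0,0],[0,0,-40,0,0,0,0],[0,0,-40,0,0,0,0],[-20,0,-20,0,0,0,0],[0,0,0,0,0,0,1]]]';  python3 tab.py
```

```text
clock: 5.2
position: [0.4881, 0.0457, 0.1868]
tool_rot: [-3.142, -0.0, 0.331]
force: [1.4, 1.3, 0.1]
grip_width: -0.0002
finger_force: 0.0
clock: 5.7
position: [0.4693, 0.0388, 0.3093]
tool_rot: [3.14, -0.004, 0.33]
force: [0.2, -0.9, -0.4]
grip_width: 0.0132
finger_force: 0.0
scene tab [ 90. -23. 122.] 0.65
scene window [67.  4. 61.] 0.91
top window [-2.  2. 55.] 0.74
6.0
```

The tab stays at dish y about -22 mm with the hand away, so the shutter has latched. Now I measure the jar stripe.

```bash
cat > stripe.py <<'E'
from h import *
def stripe(zl=.102,D=(.5594,-.0231),yaw=108.94,save=None):
    o=bot.observe();p=bot.grab_frame('wrist');T=p['tool_from_camera'];K=p['intrinsics']
    if save: cv2.imwrite(save,p['img'][:,:,::-1])
    R=Ro.from_euler('xyz',o['tool_rot']).as_matrix();C=R@T[:3,3]+o['position']
    im=p['img'].astype(int);m=(im[...,0]>130)&(im[...,1]<90)&(im[...,2]<90)
    v,u=np.nonzero(m);a=np.c_[(u-K[0,2])/K[0,0],(v-K[1,2])/K[1,1]];r=np.linalg.norm(a,axis=1)
    d=np.c_[a*(np.sin(r)/r)[:,None],np.cos(r)]@(R@T[:3,:3]).T
    X=C+d*((zl-C[2])/d[:,2])[:,None];X=X[np.linalg.norm(X[:,:2]-D,axis=1)<.04]
    if len(X)<8: print('no stripe',len(X));return
    q=X[:,:2];mm=q.mean(0);e=np.linalg.svd(q-mm)[2][0];e*=np.sign(e@(mm-D))
    az=np.degrees(np.arctan2(e[1],e[0]));b=np.degrees(np.arctan2(*(mm-D)[::-1]))
    print('n',len(X),'centroid',mm,'stripe dish angle',(az-yaw)%360,'by centroid',(b-yaw)%360,'len',np.ptp((q-mm)@e),'cam off',T[:3,3].round(3))
if __name__=='__main__':
    import sys;stripe(save=sys.argv[1] if len(sys.argv)>1 else None)
E
python3 stripe.py
python3 -m jog '[[[0,0,0,0,0,-0.146,1],[0,0,0,0,0,-0.146,1],[0,0,0,0,0,-0.146,1],[0,0,0,0,0,-0.146,1],[0,0,0,0,0,-0.146,1]]]' >/dev/null
python3 -m jog '[[[0,0,0,0,0,-0.146,1],[0,0,0,0,0,-0.146,1],[0,0,0,0,0,-0.146,1],[0,0,0,0,0,-0.146,1],[0,0,0,0,0,-0.146,1]]]' >/dev/null
python3 -m jog '[[[0,0,0,0,0,-0.146,1],[0,0,0,0,0,-0.146,1],[0,0,0,0,0,0,1]]]'
```

```text
n 180 centroid [ 0.55195054 -0.03071368] stripe dish angle 164.39563340209077 by centroid 116.68463450316796 len 0.06620197739523319 cam off [ 0.074 -0.001 -0.069]
clock: 7.35
position: [0.4702, 0.0394, 0.3063]
tool_rot: [-3.141, -0.001, 2.085]
force: [-0.6, 0.1, -0.3]
grip_width: 0.0858
finger_force: 0.0
```

```bash
sed -i "s/>130)&(im\[...,1\]<90)&(im\[...,2\]<90)/>150)\&(im[...,1]<0.35*im[...,0])\&(im[...,2]<0.4*im[...,0])/" stripe.py
python3 -m jog '[[[-42,8,0,0,0,0,1],[-42,8,0,0,0,0,1],[-42,8,0,0,0,0,1],[-42,8,0,0,0,0,1],[-42,8,0,0,0,0,1]]]' >/dev/null
python3 -m jog '[[[-42,8,0,0,0.14,0,1],[0,0,0,0,0.14,0,1],[0,0,0,0,0.14,0,1],[0,0,0,0,0.14,0,1],[0,0,0,0,0.14,0,1]]]' >/dev/null
python3 -m jog '[[[0,0,0,0,0,0,1],[0,0,0,0,0,0,1]]]'
python3 stripe.py pics/w2.png
```

```text
clock: 8.55
position: [0.6352, -0.1559, 0.3058]
tool_rot: [-3.138, -0.695, 2.079]
force: [-0.1, 0.3, 0.1]
grip_width: 0.0856
finger_force: 0.0
n 175 centroid [ 0.55167037 -0.02439841] stripe dish angle 164.22970547792733 by centroid 80.5954525244473 len 0.07070114892858273 cam off [ 0.074  0.    -0.069]
```

View pics/w2.png

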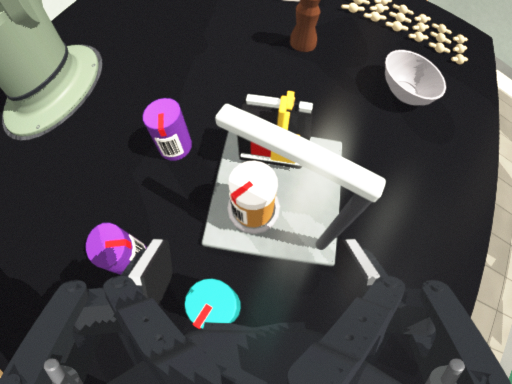

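The wrist view shows the jar at (253,195) with its stripe and label pointing lower left, the red window uncovered at (260,150), and the hand on the correct side of the bar. The window's red was mixing into the stripe measurement, so I split it by connected components.

```bash
python3 - <<'E'
s=open('stripe.py').read()
s=s.replace("    v,u=np.nonzero(m);","    N,lab=cv2.connectedComponents(m.astype(np.uint8),connectivity=8)\n    for k in range(1,N):\n     v,u=np.nonzero(lab==k)\n     if len(v)<12: continue\n     ")
i=s.index("     a=") if "     a=" in s else s.index("a=np.c_")
h,t=s[:i],s[i:]
b,e=t.split("if __name__")
b='\n'.join((l if n==0 else (' '+l if l.strip() else l)) for n,l in enumerate(b.split('\n')))
b=b.replace("print('no stripe',len(X));return","continue").replace("<.04]","<.036]")
open('stripe.py','w').write(h+b+"if __name__"+e)
E
python3 stripe.py
```

```text
n 124 centroid [ 0.55294224 -0.03984963] stripe dish angle 142.46561894574353 by centroid 139.97604266155003 len 0.027570193922590306 cam off [ 0.074  0.    -0.069]
```

```bash
python3 -m jog '[[[-37,-2,0,0,0,0,1],[0,0,35,0,0,0,1],[0,0,35,0,0,0,1],[0,0,35,0,0,0,1],[0,0,0,0,0,0,1]]]'; python3 -m jog '[[[0,0,30,0,0,0,1],[0,0,25,0,0,0,1],[0,0,25,0,0,0,1],[0,0,20,0,0,0,1],[0,0,0,0,0,0,1]]]'
python3 - <<'E'
from h import *
p=bot.grab_frame('wrist');cv2.imwrite('pics/w3.png',p['img'][:,:,::-1])
E
```

```text
clock: 9.15
position: [0.6122, -0.1199, 0.2011]
tool_rot: [-3.138, -0.698, 2.084]
force: [-0.5, 0.4, 0.1]
grip_width: 0.0853
finger_force: 0.0
clock: 9.65
position: [0.582, -0.0657, 0.126]
tool_rot: [-3.14, -0.697, 2.084]
force: [0.3, -0.7, -0.5]
grip_width: 0.0856
finger_force: 0.0
```

View pics/w3.png

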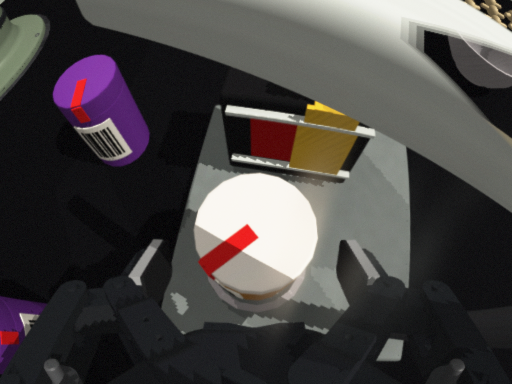

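The jar lid is at (255,235), centred between the open pads at (150,270) and (360,270). The red window is bare beside the shifted yellow plate.

```bash
python3 -m jog '[[[0,0,14,0,0,0,1],[0,0,10,0,0,0,1],[0,0,0,0,0,0,1],[0,0,0,0,0,0,0.55],[0,0,0,0,0,0,0.4]]]' 30; python3 -m jog '[[[0,0,0,0,0,0,0.3],[0,0,0,0,0,0,0.3],[0,0,0,0,0,0,0.3]]]'
python3 - <<'E'
from h import *
o=bot.observe();R=Ro.from_euler('xyz',o['tool_rot']).as_matrix();print('G',R@[0,0,.054]+o['position'],o['force'],o['finger_force'])
# row for -0.14 about vertical through G
d=-.14;w=R.T@[0,0,d];r=-R@[0,0,.054];sh=R.T@(Ro.from_rotvec([0,0,d]).as_matrix()@r-r);print(w.round(4),(sh*1e3).round(2))
E
```

```text
clock: 10.2
position: [0.5756, -0.0541, 0.1082]
tool_rot: [3.141, -0.697, 2.082]
force: [0.4, 0.8, 0.9]
grip_width: 0.0592
finger_force: 0.0
clock: 10.5
position: [0.5756, -0.0541, 0.1083]
tool_rot: [3.141, -0.697, 2.082]
force: [0.0, -2.9, 5.4]
grip_width: 0.0554
finger_force: 31.0
G [ 0.55866844 -0.02389916  0.06686666] [ 0.04007879 -2.92115914  5.39353915] 31.003316044807434
[-8.980e-02 -1.000e-04  1.074e-01] [ 0.26 -4.84  0.22]
```

```bash
python3 -m jog '[[[0.26,-4.84,0.22,-0.0898,0,0.1074,0.3],[0.26,-4.84,0.22,-0.0898,0,0.1074,0.3]]]'; python3 -m jog '[[[0.26,-4.84,0.22,-0.0898,0,0.1074,0.3],[0.26,-4.84,0.22,-0.0898,0,0.1074,0.3],[0,0,0,0,0,0,0.3]]]'
python3 - <<'E'
from h import *
o=bot.observe();R=Ro.from_euler('xyz',o['tool_rot']).as_matrix();print('G',R@[0,0,.054]+o['position'],o['qpos'].round(2) if hasattr(o['qpos'],'round') else o['qpos'])
E
```

```text
clock: 10.7
position: [0.567, -0.0571, 0.1083]
tool_rot: [3.141, -0.697, 1.797]
force: [2.5, 1.1, 5.3]
grip_width: 0.0546
finger_force: 33.1
clock: 11.0
position: [0.5558, -0.059, 0.1083]
tool_rot: [-3.14, -0.697, 1.515]
force: [0.5, 0.1, -0.7]
grip_width: 0.0549
finger_force: 32.7
G [ 0.55762049 -0.02437229  0.06691709] [ 0.73  0.92 -0.66  1.8  -0.27  0.71  0.42]
```

```bash
python3 -m jog '[[[0.26,-4.84,0.22,-0.0898,0,0.1074,0.3],[0.26,-4.84,0.22,-0.0898,0,0.1074,0.3],[0.26,-4.84,0.22,-0.0898,0,0.1074,0.3]]]'; python3 -m jog '[[[0.26,-4.84,0.22,-0.0898,0,0.1074,0.3],[0.26,-4.84,0.22,-0.0898,0,0.1074,0.3],[0,0,0,0,0,0,0.3]]]'
python3 - <<'E'
from h import *
o=bot.observe();R=Ro.from_euler('xyz',o['tool_rot']).as_matrix();print('G',R@[0,0,.054]+o['position'],o['qpos'])
E
```

```text
clock: 11.3
position: [0.5429, -0.0549, 0.1083]
tool_rot: [3.141, -0.696, 1.097]
force: [3.3, 0.5, 10.0]
grip_width: 0.0556
finger_force: 33.4
clock: 11.6
position: [0.5384, -0.0515, 0.1104]
tool_rot: [-3.127, -0.699, 0.917]
force: [0.9, -0.4, -2.2]
grip_width: 0.0549
finger_force: 48.4
G [ 0.55889582 -0.02344609  0.0690659 ] [ 0.82892911  0.86574913 -0.75276014  2.08903065 -0.78005135  0.16930462
  0.45825956]
```

```bash
python3 stripe.py pics/w4.png
```

```text
n 1472 centroid [ 0.54269815 -0.02371441] stripe dish angle 74.68793747181621 by centroid 73.16677435960298 len 0.026997719180810537 cam off [ 0.074 -0.001 -0.069]
```

View pics/w4.png

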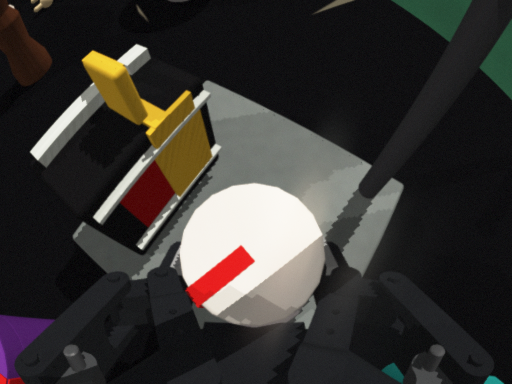

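The stripe now stands at dish 74.7° and the jar is upright. Joint 6 is at its limit. I open the fingers, swing back around the jar and take a second bite.

```bash
python3 -m jog '[[[0,0,0,0,0,0,1],[0,0,0,0,0,0,1],[0,0,0,0,0,0,1],[0,0,0,0,0,0,1]]]'; python3 stripe.py
python3 -m jog '[[[0.26,4.84,0.22,0.0898,0,-0.1074,1],[0.26,4.84,0.22,0.0898,0,-0.1074,1],[0.26,4.84,0.22,0.0898,0,-0.1074,1],[0,0,0,0,0,0,1]]]'
python3 - <<'E'
from h import *
o=bot.observe();R=Ro.from_euler('xyz',o['tool_rot']).as_matrix();print('G',R@[0,0,.054]+o['position'])
E
```

```text
clock: 12.05
position: [0.5382, -0.0513, 0.1098]
tool_rot: [-3.128, -0.699, 0.92]
force: [1.0, 0.3, -0.1]
grip_width: 0.0855
finger_force: 0.0
n 1448 centroid [ 0.54388856 -0.02498542] stripe dish angle 74.38714621682004 by centroid 77.99031660098126 len 0.02651210746419083 cam off [ 0.074 -0.001 -0.069]
clock: 12.5
position: [0.5528, -0.0575, 0.1098]
tool_rot: [-3.133, -0.702, 1.347]
force: [0.2, 0.7, -0.4]
grip_width: 0.0852
finger_force: 0.0
G [ 0.56005171 -0.02338396  0.06859019]
```

```bash
python3 -m jog '[[[0.26,4.84,0.22,0.0898,0,-0.1074,1],[0.26,4.84,0.22,0.0898,0,-0.1074,1],[0.26,4.84,0.22,0.0898,0,-0.1074,1],[0.26,4.84,0.22,0.0898,0,-0.1074,1]]]'
python3 -m jog '[[[0.26,4.84,0.22,0.0898,0,-0.1074,1],[0.26,4.84,0.22,0.0898,0,-0.1074,1],[0.26,4.84,0.22,0.0898,0,-0.1074,1],[0,0,0,0,0,0,1]]]'
python3 - <<'E'
from h import *
o=bot.observe();R=Ro.from_euler('xyz',o['tool_rot']).as_matrix();print('G',R@[0,0,.054]+o['position'],o['qpos'],R.T@(np.array([.559,-.0235,.067])-(R@[0,0,.054]+o['position'])))
E
python3 stripe.py
```

```text
clock: 12.9
position: [0.5702, -0.0563, 0.1093]
tool_rot: [-3.136, -0.707, 1.907]
force: [-0.1, 0.4, 0.3]
grip_width: 0.0854
finger_force: 0.0
clock: 13.3
position: [0.5832, -0.0458, 0.1092]
tool_rot: [3.137, -0.709, 2.335]
force: [-0.5, 0.4, -0.7]
grip_width: 0.0852
finger_force: 0.0
G [ 0.55901651 -0.02019039  0.0682128 ] [ 0.44372624  1.01945809 -0.50957919  1.43113775 -0.04719938  1.29693422
  0.82521847] [-0.00259433 -0.00229911 -0.00063893]
n 1295 centroid [ 0.54435338 -0.02504077] stripe dish angle 73.99160152303239 by centroid 78.40964752577196 len 0.025966562843557424 cam off [ 0.074  0.    -0.069]
```

```bash
python3 -m jog '[[[-2.6,-2.3,0,0,0,0,1],[0,0,0,0,0,0,0.55],[0,0,0,0,0,0,0.3],[0,0,0,0,0,0,0.3],[0,0,0,0,0,0,0.3]]]' 30
python3 -m jog '[[[0.26,-4.84,0.22,-0.0898,0,0.1074,0.3],[0.26,-4.84,0.22,-0.0898,0,0.1074,0.3],[0.26,-4.84,0.22,-0.0898,0,0.1074,0.3],[0.26,-4.84,0.22,-0.0898,0,0.1074,0.3]]]'
python3 -m jog '[[[0.26,-4.84,0.22,-0.0898,0,0.1074,0.3],[0.26,-4.84,0.22,-0.0898,0,0.1074,0.3],[0.26,-4.84,0.22,-0.0898,0,0.1074,0.3],[0,0,0,0,0,0,0.3]]]'
python3 - <<'E'
from h import *
o=bot.observe();R=Ro.from_euler('xyz',o['tool_rot']).as_matrix();print('G',R@[0,0,.054]+o['position'],o['qpos'])
E
python3 stripe.py pics/w5.png
```

```text
clock: 13.85
position: [0.5824, -0.0521, 0.1081]
tool_rot: [3.141, -0.707, 2.328]
force: [0.5, -1.5, 3.5]
grip_width: 0.0551
finger_force: 32.0
clock: 14.25
position: [0.5652, -0.0612, 0.108]
tool_rot: [-3.134, -0.706, 1.757]
force: [0.0, 1.5, 1.3]
grip_width: 0.0549
finger_force: 32.7
clock: 14.65
position: [0.5499, -0.0608, 0.1083]
tool_rot: [-3.129, -0.703, 1.335]
force: [1.9, 0.5, -2.6]
grip_width: 0.0547
finger_force: 33.1
G [ 0.55745135 -0.0266711   0.06714523] [ 0.69379743  0.87023118 -0.55754869  1.88457731 -0.52162195  0.59638868
  0.51928039]
n 1298 centroid [ 0.54890612 -0.01286789] stripe dish angle 18.256098686265148 by centroid 26.783626182933716 len 0.026422010386474015 cam off [ 0.074 -0.    -0.069]
```

View pics/w5.png

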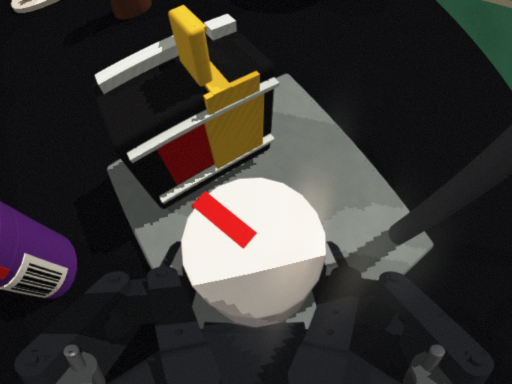

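Stripe at 18°. The shutter is open and the window red. Turning the remainder.

```bash
python3 -m jog '[[[0.26,-4.84,0.22,-0.0898,0,0.1074,0.3],[0.26,-4.84,0.22,-0.0898,0,0.1074,0.3],[0.02,-1.2,0.02,-0.022,0,0.026,0.3],[0,0,0,0,0,0,0.3],[0,0,0,0,0,0,0.3]]]'
cat > wfit.py <<'E'
from h import *
def wfit():
    o=bot.observe();p=bot.grab_frame('wrist');T=p['tool_from_camera'];K=p['intrinsics']
    R=Ro.from_euler('xyz',o['tool_rot']).as_matrix();C=R@T[:3,3]+o['position'];Rc=R@T[:3,:3]
    g=cv2.GaussianBlur(p['img'],(0,0),1.2).astype(np.float32);G=np.minimum(np.sqrt(sum(cv2.Sobel(g,5,a,b)**2 for a,b in((1,0),(0,1))).max(2)),150)
    co=np.array([[-63,-122],[137,-122],[137,62],[-63,62],[-63,-122]])/1e3;s=np.linspace(0,1,150)[:,None]
    L=np.vstack([co[i]*(1-s)+co[i+1]*s for i in range(4)])
    def cost(v):
        c,n=np.cos(v[2]),np.sin(v[2]);X=np.c_[v[0]+c*L[:,0]-n*L[:,1],v[1]+n*L[:,0]+c*L[:,1],np.full(len(L),.012)]
        q=(X-C)@Rc;rr=np.hypot(q[:,0],q[:,1]);k=np.arctan2(rr,q[:,2])/rr
        u=np.float32(np.c_[q[:,0]*k*K[0,0]+K[0,2],q[:,1]*k*K[1,1]+K[1,2]])
        return -cv2.remap(G,u[:,:1],u[:,1:],1).mean()
    st=[np.array([.5594+a,-.0231+b,np.radians(y)]) for a in(-.003,.003) for b in(-.003,.003) for y in(106,109,112)]
    return min((minimize(cost,x,method='Nelder-Mead',options=dict(initial_simplex=x+np.array([[0,0,0],[.003,0,0],[0,.003,0],[0,0,.03]]))) for x in st),key=lambda r:r.fun)
r=wfit();print(r.x[:2],np.degrees(r.x[2]),r.fun)
E
python3 stripe.py; python3 wfit.py
```

```text
clock: 15.2
position: [0.541, -0.0559, 0.1083]
tool_rot: [-3.128, -0.701, 1.029]
force: [-6.7, -1.9, 10.1]
grip_width: 0.055
finger_force: 34.2
n 1294 centroid [ 0.55415003 -0.009881  ] stripe dish angle 1.010326545585471 by centroid 2.7206674837505744 len 0.026282747228323754 cam off [ 0.074 -0.    -0.069]
[ 0.55976308 -0.02596449] 109.13351017740673 -74.74260711669922
```

Both fits agree on a station yaw of about 109°, with the stripe at about 1°. Release and back off.

```bash
python3 -m jog '[[[0,0,0,0,0,0,0.8],[0,0,0,0,0,0,1],[0,0,0,0,0,0,1],[0,0,-10,0,0,0,1],[0,0,-20,0,0,0,1]]]'
python3 -m jog '[[[0,0,-30,0,0,0,1],[0,0,-40,0,0,0,1],[0,0,-40,0,0,0,1],[0,0,-40,0,0,0,1],[0,0,0,0,0,0,1]]]'
python3 stripe.py pics/w6.png;python3 wfit.py; python3 tab.py
```

```text
clock: 15.8
position: [0.5308, -0.0727, 0.1311]
tool_rot: [-3.126, -0.701, 1.026]
force: [0.3, -0.1, 0.1]
grip_width: 0.0856
finger_force: 0.0
clock: 16.3
position: [0.4823, -0.1606, 0.2491]
tool_rot: [-3.135, -0.697, 1.026]
force: [0.0, -1.0, -0.9]
grip_width: 0.0854
finger_force: 0.0
n 135 centroid [ 0.55312347 -0.0096427 ] stripe dish angle 0.19820911122232587 by centroid 6.0644861781006085 len 0.02517440437805672 cam off [ 0.074 -0.    -0.069]
[ 0.55826884 -0.02452689] 109.40784730645817 -125.02182006835938
scene tab [ 87. -22. 118.] 0.72
scene window [70.  4. 64.] 0.73
top tab [ 90. -19. 125.] 0.61
top window [73. -1. 62.] 0.68
top window [ 3. -5. 17.] 0.4
16.7
```

View pics/w6.png

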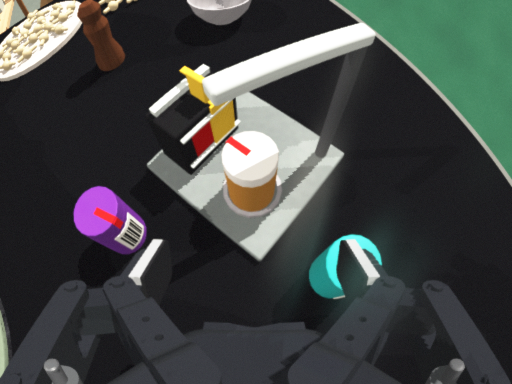

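The jar stands upright in its dish at (250,175), with its stripe pointing at the red window (205,140). The shutter is latched open, the bystanders are in place and the hand is clear.

```bash
python3 -c "
from workcell import bot
print(bot.job_done())"
```

```text
the job is handed in; nothing more can be done
None
```

I handed the job in at about 17 s of the 69 s allowed: the shutter is latched open by itself, and the jar stands upright in its dish with its label facing the window to within about 1° by my measurement. The spare jar, mill and bowl were not touched; the hand-in returned no verdict.

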